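# Push a leg splint past the retaining post into its bay

## Robot

A 6-joint arm with a two-finger parallel gripper is mounted at the origin on a cart in front of the work surface, level with it; the furniture and walls round the work are solid. World frame = base frame: x ahead of the robot, y to its left, z up, the work surface at z = 0. Lengths are in m, angles in rad, forces in N, time in s.
With the tool pointing down it reaches from about 0.325 to 0.9 m from the base axis. Payload 3.5 kg.
Tool frame: the origin (TCP) lies at the very end of the fingers, on their centre line; the grasp point (between the pads) lies 19 mm behind it; z points along the fingers, y is the line along which they close (so a half turn about z gives the same grasp; the last joint's range is limited). The gripper opens to 85 mm and grips with 20 to 120 N. Pads are 22 mm wide; open, the fingers measure 114 mm over their backs; the gripper's body (76 mm by 85 mm) begins 54 mm behind the grasp point. The pads swing forward as they close: fully open they stand 13 mm farther back than shut.
Start: joints at [-0.103, 0.276, -0.026, 1.268, 0, 1.467], TCP at [0.625, -0, 0.231] pointing down, gripper open.
Joint ranges: [-3.12, 3.12], [-0.85, 1.88], [-1.08, 1.24], [-1.95, 2.15], [-1.57, 1.53], [-3.14, 3.14]. Speed limits (rad/s): [2.57, 2.57, 3.14, 3.14, 3.14, 3.14].

## Interface

Orientations are given as a 3x3 rotation matrix whose columns are the frame's x, y, z axes.
In Python, from station import manip, imaging gives the robot as it stands. Calls block until the motion is done:
- manip.move_ptp(position, orientation): joint-space move of the TCP to a pose.
- manip.move_straight(position, orientation=None, vel=0.15): straight line of the TCP; orientation=None keeps the orientation; vel is the mean speed in m/s.
- manip.move_j(angles): joint-space move.
- manip.release() and manip.close(force=None): open the fingers fully, or close them until they stop; force is the grip in N (None keeps the last).
- manip.wait(seconds).
- manip.ik(position, orientation): joint angles nearest the present ones, or None.
- imaging.get_image(name): name is "scene" or "side" or "wrist"; returns (picture, depth): 480x640x3 uint8, blue, green, red; 480x640 float32, m along the optical axis (not along the pixel's ray), 0 where there is no reading.
- imaging.get_calibration(name): a dict with "fx", "fy", "cx", "cy" (pixels), "T" (4x4, takes a point from camera to world coordinates). Camera axes: x right, y down, z forward; pixel columns grow to the right and rows downward; lengths in m; the calibration is good to about 2 mm. The wrist camera is an equidistant fisheye: a pixel r from the principal point sees the ray r / f radians off the axis. A picture is of the moment at which its call begins: read the wrist's pose just before it. get_calibration takes no time and is no camera call; for the wrist camera it gives the pose at the moment of the call.
A pose or a line that the arm cannot do raises manip.PlanningError and nothing moves.
- manip.close_job(): hands the job in; it is judged then, once.
Readings, each from a call of its own:
- manip.read_t(): time.
- manip.read_joints(): joint angles.
- manip.read_joint_vel(): joint speeds.
- manip.read_joint_torque(): joint torques, N m.
- manip.read_tcp_pos(): TCP position.
- manip.read_tool_rot(): TCP orientation.
- manip.read_ft_force(): force on the tool from outside, world axes, zero at the start.
- manip.read_wrist_torque(): the same for the moment, N m.
- manip.read_width(): finger opening in m.
- manip.read_gripper_force(): force on a finger pad.
Only numpy, scipy, OpenCV 4.12 (cv2) and the standard library are available. Lean on these libraries where they do the work, as an engineer would, in place of code of your own. Each camera call takes 0.05 s, during which the arm holds its last target. There are 200 camera calls.

## Task

Push the grey leg splint along the worktop with your fingertips until it lies fully home in the low metal bay: angle one end in behind the upright post, then push the other end round until the splint lies flat along the bay's back wall. Keep it flat on the worktop, never lifted or tipped, and leave everything else on the worktop undisturbed.

Things in the scene. Friction and masses are not known exactly. Their poses are not given: they have to be found in the camera images.
- splint: Rigid leg splint: straight grey plastic bar with a dark pad on top and three dark strap slots in each long side, 34 x 220 x 24 mm (x, y, z), square ends, both alike, loose, 0.17 to 0.35 kg, slides flat on the worktop. Origin at the centre of its underside; y along its length, z up. It starts in front of the bay, set off to the bay's left, roughly parallel to its back wall.
- bay: Low aluminium bay fixed to the worktop, no floor, open at the front. Origin on the worktop in the middle of its inside; x into the bay (away from the robot), y along it to the left. End walls: inner faces at y = +122 and -122 mm, 12 mm thick, reaching forward to x = -30 mm. All walls are 34 mm high. Home for the splint: x about +23 mm, y within 12 mm of 0, lengths parallel.
- back (a point): Middle of the upper inner edge of the bay's back wall, at x = +40, y = 0, z = 34 mm in the bay's frame. The wall runs along the bay's y over the full length and is 12 mm thick. Small screw feet 4 mm high stick out up to 20 mm behind it.
- post (a point): Top centre of the bay's fixed upright steel post, 14 mm in diameter and 70 mm high, standing in the mouth near the right end at x = -30, y = -75 mm in the bay's frame. It leaves no room for the splint to go straight in.
- eye_rinse: small white bottle with a blue cap, 32 mm across, 68 mm high, loose bystander in front of the bay on the right; origin at the centre of its underside
- iodine: small brown bottle with a white cap, 36 mm across, 75 mm high, loose bystander close behind the bay; origin at the centre of its underside
- plaster_tin: beige tin with a wider red lid, 108 mm across, 88 mm high, loose bystander at the back; origin at the centre of its underside
- swab_glass: glass of wooden swabs, 42 mm across, 86 mm high, loose bystander at the back; origin at the centre of its underside
- slide_box: small carton, 60 x 90 x 32 mm, loose bystander at the front right; origin at the centre of its underside
- tape_roll: roll of tape lying flat, 82 mm across, 30 mm high, loose bystander at the front right; origin at the centre of its underside
- syringe_5ml: syringe lying flat, 27 x 120 x 22 mm, loose bystander at the front right; origin at the centre of its underside

How it is judged:
At the end, for the whole second after the job is handed in: The splint lies flat on the worktop inside the bay, behind the post: its centre within 9 mm of touching the back wall and within 18 mm of the middle of the bay lengthwise, parallel to the back wall within 0.06 rad, and at rest (x of splint in the frame of bay between 0.014 and 0.028 m and y of splint in the frame of bay between -0.018 and 0.018 m and angle between the y axis of splint and the y axis of bay, either way round below 0.06 rad and angle between splint's own z axis and vertical below 0.06 rad and height (world z) of splint below 0.005 m and linear speed of splint below 0.01 m/s).
It fails at once if the splint was lifted or tipped (height (world z) of splint above 0.01 m or angle between splint's own z axis and vertical above 0.25 rad).
It fails at once if another thing on the worktop was pushed or knocked over (distance of any of eye_rinse, iodine, plaster_tin, swab_glass, slide_box, tape_roll, syringe_5ml from where it was at the start of the episode above 0.02 m).
It also fails if it takes over 59 s, if anything falls off the work surface, if the arm or the gripper's body presses on something with over 40 N, if the wrist force passes 120 N, or if a joint passes its speed limit or range.

## Working session

There is one attempt and no reset: what is moved stays moved. The work goes in short steps, each a Python script; the robot and the scene stay as the last script left them, time stands still between calls to the robot, and variables do not carry over. Pictures are saved under pics/ and viewed, at most 10 in all, crops included, and the job is handed in when it is done.

```bash
ls; mkdir -p pics; python3 - <<'E'
from station import manip, imaging
import cv2,numpy as np
for n in ("scene","side"):
    p,d=imaging.get_image(n); c=imaging.get_calibration(n)
    cv2.imwrite(f"pics/{n}0.png",p); np.savez(f"pics/{n}0.npz",p=p,d=d,**c)
    print(n,{k:np.round(v,3).tolist() for k,v in c.items()})
print(manip.read_t(),manip.read_tool_rot())
E
```

```text
pics
scene {'fx': 573.352, 'fy': 573.352, 'cx': 324.061, 'cy': 237.004, 'T': [[0.582, -0.42, 0.696, -0.217], [-0.813, -0.3, 0.499, -0.758], [-0.0, -0.857, -0.516, 0.69], [0.0, 0.0, 0.0, 1.0]]}
side {'fx': 506.287, 'fy': 506.287, 'cx': 318.59, 'cy': 243.981, 'T': [[0.989, -0.055, 0.136, 0.499], [-0.147, -0.446, 0.883, -1.02], [0.012, -0.893, -0.449, 0.5], [0.0, 0.0, 0.0, 1.0]]}
0.1 [[-2.10053951e-05  9.99998085e-01 -1.95717782e-03]
 [ 9.99999973e-01  2.14617875e-05  2.33168276e-04]
 [ 2.33209834e-04 -1.95717287e-03 -9.99998058e-01]]
```

View pics/scene0.png

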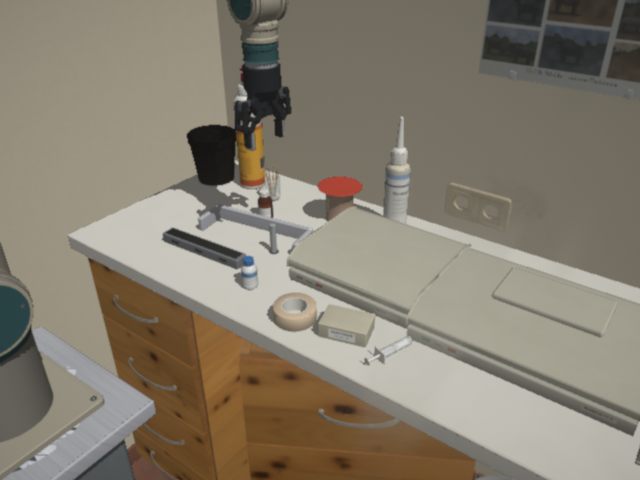

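View pics/side0.png

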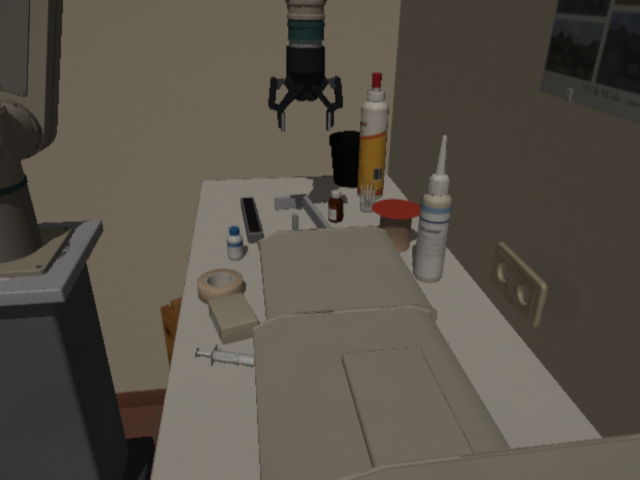

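The scene view shows the splint from (163,235) to (243,263), and the bay from (200,218) to (312,235) with the post at (273,240). The eye rinse is at (249,273) and the iodine at (265,205). In the side view the splint runs from (242,198) to (260,240). Next I'll look through the wrist camera and zoom in on the scene view.

```bash
python3 - <<'E'
from station import manip, imaging
import cv2,numpy as np
c=imaging.get_calibration("wrist");p,d=imaging.get_image("wrist")
cv2.imwrite("pics/wrist0.png",p); np.savez("pics/wrist0.npz",p=p,d=d,**c)
print({k:np.round(v,3).tolist() for k,v in c.items()})
s=cv2.imread("pics/scene0.png")[175:300,150:330]
cv2.imwrite("pics/crop0.png",cv2.resize(s,None,fx=4.4,fy=4.4,interpolation=cv2.INTER_CUBIC))
E
```

```text
{'fx': 371.648, 'fy': 371.648, 'cx': 318.111, 'cy': 240.691, 'T': [[1.0, 0.0, -0.002, 0.624], [-0.0, -0.947, -0.322, 0.084], [-0.002, 0.322, -0.947, 0.373], [0.0, 0.0, 0.0, 1.0]]}
```

View pics/wrist0.png

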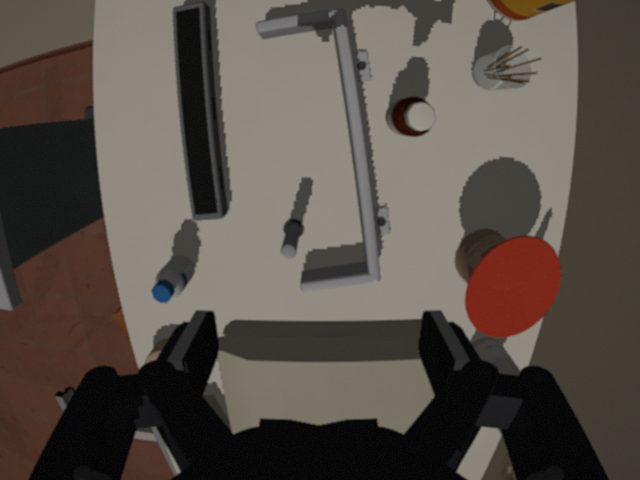

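View pics/crop0.png

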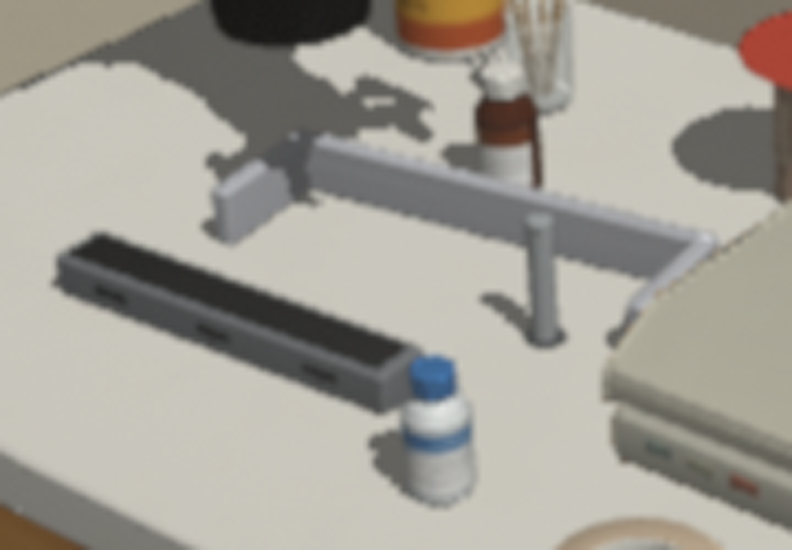

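The wrist view sees everything from above: the splint at (175..227, 5..218), the bay's back wall from (340,20) to (375,275), the post top at (289,250), the eye rinse cap at (162,291) and the iodine at (412,116). I'll use ray points with depth, separated by height.

```bash
cat > h.py <<'E'
import numpy as np,cv2
from station import manip, imaging
def rays(c,uv):
    uv=np.asarray(uv,float); q=(uv-[c["cx"],c["cy"]])/c["fx"]; th=np.linalg.norm(q,axis=-1,keepdims=True)
    k=np.where(th>1e-9,np.tan(th)/np.maximum(th,1e-9),1)
    return np.concatenate([q*k,np.ones_like(th)],-1)      # z=1
def cloud(c,d):
    v,u=np.mgrid[:480,:640]; r=rays(c,np.stack([u,v],-1))
    return r*d[...,None]@c["T"][:3,:3].T+c["T"][:3,3]
def onplane(c,uv,z):
    r=rays(c,uv)@c["T"][:3,:3].T; o=c["T"][:3,3]
    return (o+r*((z-o[2])/r[...,2])[...,None])[...,:2]
def pad(c,p,hint):
    """pad on the splint's top: centre and yaw of its long axis (near +y), from dark pixels"""
    m=(p.max(2)<52).astype(np.uint8)
    n,l,s,_=cv2.connectedComponentsWithStats(m)
    best=None
    for i in range(1,n):
        if s[i,4]<150: continue
        ys,xs=np.where(l==i)
        P=onplane(c,np.stack([xs,ys],-1),.024)
        (x,y),(w,h),a=cv2.minAreaRect((P*1000).astype(np.float32))
        pts=cv2.boxPoints(((x,y),(w,h),a)); e=[pts[1]-pts[0],pts[2]-pts[1]]
        e=max(e,key=np.linalg.norm); e=e*np.sign(e[1])
        r=(x/1e3,y/1e3,np.arctan2(-e[0],e[1]),max(w,h),min(w,h))
        if 150<r[3]<230 and r[4]<45 : best=r; print("pad",np.round(r,4))
    return best
E
python3 - <<'E'
from h import *
f=np.load("pics/wrist0.npz");c={k:f[k] for k in("fx","fy","cx","cy","T")};p,d=f["p"],f["d"]
C=cloud(c,d); 
print("table z",np.median(C[100:200,260:300,2]))
pad(c,p,None)
def comp(zl,zh,xl,xh,yl,yh,name):
    m=(C[...,2]>zl)&(C[...,2]<zh)&(C[...,0]>xl)&(C[...,0]<xh)&(C[...,1]>yl)&(C[...,1]<yh)&(d>0)
    P=C[m]; r=cv2.minAreaRect((P[:,:2]*1000).astype(np.float32)); v,u=np.where(m)
    print(name,len(P),np.round(r[0],1),np.round(r[1],1),round(r[2],2),"px",u.min(),u.max(),v.min(),v.max(),"med",np.round(np.median(P,0),3)); return P
S=onplane(c,[[200,110]],.024)[0]; print("S",S)
comp(.018,.03,S[0]-.06,S[0]+.06,S[1]-.2,S[1]+.2,"splint")
for n,uv,z in(("post",[289,250],.07),("eyecap",[162,291],.068),("iod",[420,117],.075),("BWtop",[337,18],.034),("BWbot",[376,275],.034),("LWfront",[258,26],.034),("RWfront",[303,288],.034),("swab",[488,70],.0),("lid",[514,286],.088)):
    print(n,np.round(onplane(c,[uv],z)[0],4))
q=onplane(c,[[289,250]],.07)[0]
comp(.062,.08,q[0]-.03,q[0]+.03,q[1]-.03,q[1]+.03,"post")
for n,uv,z in(("eye",[162,291],.068),("iod",[420,117],.075)):
    q=onplane(c,[uv],z)[0]; comp(.01,.09,q[0]-.04,q[0]+.04,q[1]-.05,q[1]+.05,n)
W=comp(.029,.039,.6,.8,-.1,.4,"bay")
for a,b in((.02,.08),(.08,.14),(.14,.2),(.2,.24)):
    w=W[(W[:,1]>a)&(W[:,1]<b)&(W[:,0]>.66)]; 
    if len(w): print(a,b,len(w),np.percentile(w[:,0],[2,50,98]).round(4))
w=W[W[:,0]<.66];print(len(w)); 
for a in (.0,.05,.25):
    ww=w[(w[:,1]>a-.05)&(w[:,1]<a+.1)]
    if len(ww): print(a,np.percentile(ww,[2,50,98],axis=0).round(4).tolist())
E
```

```text
table z -0.0004071599672490489
pad [5.244000e-01 9.940000e-02 6.570000e-02 2.124723e+02 6.748700e+00]
pad [5.048000e-01 9.720000e-02 6.530000e-02 2.065724e+02 2.478180e+01]
S [0.51127545 0.09660948]
splint 7395 [516.2  59.8] [293.5  92.5] 85.39 px 165 262 1 285 med [0.507 0.094 0.025]
post [ 0.5983 -0.0275]
eyecap [ 0.4712 -0.0715]
iod [0.7057 0.088 ]
BWtop [0.6404 0.1785]
BWbot [ 0.6817 -0.0676]
LWfront [0.5697 0.1723]
RWfront [ 0.6082 -0.0818]
swab [0.8012 0.1459]
lid [ 0.8079 -0.0578]
post 220 [597.5 -28.4] [13.9 13.2] 56.39 px 280 296 241 258 med [ 0.598 -0.027  0.069]
eye 1234 [471.  -72.1] [26.8 32. ] 48.76 px 152 192 257 302 med [ 0.475 -0.068  0.048]
iod 1592 [694.8  69.2] [82.2 35.5] 58.02 px 364 435 96 169 med [0.7   0.088 0.056]
bay 5338 [699.9  51.8] [199.5 273. ] 0.17 px 292 503 9 290 med [0.657 0.055 0.034]
0.02 0.08 567 [0.6603 0.6642 0.6946]
0.08 0.14 185 [0.6603 0.6967 0.7962]
0.14 0.2 86 [0.7785 0.7805 0.799 ]
2967
0.0 [[0.6027, -0.0239, 0.03], [0.6565, 0.076, 0.0334], [0.6598, 0.0994, 0.0353]]
0.05 [[0.6435, 0.0391, 0.0304], [0.6532, 0.1062, 0.0335], [0.6596, 0.1481, 0.0354]]
```

```bash
cat >> h.py <<'E'
POST=np.array([.598,-.028])
def rot(a): return np.array([[np.cos(a),-np.sin(a)],[np.sin(a),np.cos(a)]])
def tool(a): s,c=np.sin(a),np.cos(a); return np.array([[-s,c,0],[c,s,0],[0,0,-1.]])
def bay(): f=np.load("bay.npy"); return f[:2],f[2]
def to_w(b): o,a=bay(); return o+rot(a)@np.asarray(b)
def to_b(w): o,a=bay(); return rot(a).T@(np.asarray(w)-o)
def go(b,z,a,vel=.15):
    """TCP to bay-frame xy, height z, tool yaw a relative to the bay"""
    w=to_w(b); manip.move_straight([w[0],w[1],z],tool(bay()[1]+a),vel=vel)
def look(name):
    c=imaging.get_calibration("wrist");p,d=imaging.get_image("wrist"); cv2.imwrite(f"pics/{name}.png",p)
    r=pad(c,p,None)
    if r: print("splint in bay: xy",to_b(r[:2]).round(4),"yaw",round(r[2]-bay()[1],3))
    return r
E
python3 - <<'E'
from h import *
f=np.load("pics/wrist0.npz");c={k:f[k] for k in("fx","fy","cx","cy","T")};C=cloud(c,f["d"])
P=C[(C[...,2]>.0305)&(C[...,2]<.0375)][:,:2]; k,x0=-.163,.669
P=P[(P[:,1]>-.05)&(P[:,1]<.16)]
for g in(.02,.012,.009,.009): 
    s=P[abs(P[:,0]-k*P[:,1]-x0)<g]; k,x0=np.polyfit(s[:,1],s[:,0],1)
a=np.arctan(-k); n=rot(a)[:,0]
o=POST-rot(a)@[-.03,-.075]
r=(s-o)@n; print(len(s),"yaw",a,"origin",o,"wall-top x in bay",np.percentile(r,[2,50,98]))
np.save("bay.npy",[*o,a])
for w in([.5048,.0972],[.471,-.072],[.7057,.088],[.6404,.1785],[.6817,-.0676],[.5697,.1723],[.6082,-.0818]): print(to_b(w).round(4))
E
```

```text
2849 yaw 0.14987732074744312 origin [0.61646492 0.05063871] wall-top x in bay [0.039233   0.04478265 0.05071548]
[-0.1035  0.0627]
[-0.1621 -0.0995]
[0.0938 0.0236]
[0.0428 0.1229]
[ 0.0468 -0.1267]
[-0.0281  0.1273]
[-0.0279 -0.1297]
```

```bash
cat >> h.py <<'E'
def uv(a): return np.array([-np.sin(a),np.cos(a)]),np.array([np.cos(a),np.sin(a)])
VIEW=[-.06,-.06]
E
python3 - <<'E'
from h import *
manip.close(20)
C=np.array([-.1035,.0627]);a=-.085;u,n=uv(a);P=C+.035*u; h=.012
q=P-.12*u-n*.055
go(q,.10,a,.3); go(q,.006,a,.15)
for a in np.linspace(-.085,.5,7):
    u,n=uv(a); go(P-.12*u-n*(.017+h),.006,a,.08)
print(manip.read_ft_force(),manip.read_tcp_pos())
u,n=uv(a); q=P-.12*u-n*.06; go(q,.006,a,.2); go(q,.12,a,.3); go(VIEW,.24,-.15,.3)
look("w1"); print(manip.read_t(),manip.read_ft_force())
E
```

```text
[ 0.22408628 -0.43862899  0.39945591] [0.55165786 0.01896521 0.00601027]
pad [5.332000e-01 1.066000e-01 5.778000e-01 2.059576e+02 2.363390e+01]
splint in bay: xy [-0.074   0.0677] yaw 0.428
6.525 [-0.10116296 -0.16386521  0.49508082]
```

View pics/w1.png

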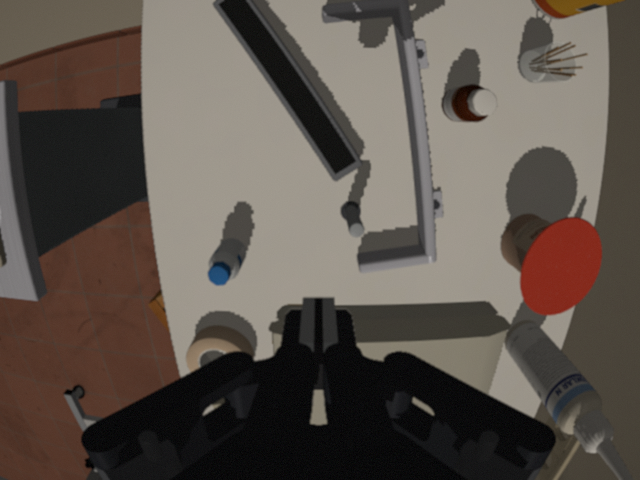

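The splint now lies at (216,0)–(358,172), angled at 0.43 rad with its right end just left of the post at (353,222). No bystanders have moved. It needs a little more rotation, then a push on its end.

```bash
python3 - <<'E'
from h import *
C=np.array([-.074,.0677]);a=.428;u,n=uv(a);P=C+.057*u;h=.0154
q=P-.142*u-n*.055
go(q,.10,a,.3); go(q,.006,a,.15)
for a in (.428,.47,.515):
    u,n=uv(a); go(P-.142*u-n*(.017+h),.006,a,.08)
q=P-.142*u-n*.06; go(q,.006,a,.2); go(q,.12,a,.3); go(VIEW,.24,-.15,.3)
r=look("w2"); 
C=to_b(r[:2]);a=r[2]-bay()[1];u,n=uv(a);d=C-[-.03,-.075]
print("offset",d@n,"t",d@u,manip.read_t())
if .027<d@n<.04:
    q=C+u*.15; go(q,.12,a,.3); go(q,.006,a,.15)
    go(C+u*(.11+.012-(d@u-.082)),.006,a,.06); print(manip.read_ft_force())
    go(to_b(manip.read_tcp_pos()[:2])+u*.03,.006,a,.2); go(to_b(manip.read_tcp_pos()[:2]),.12,a,.3); go(VIEW,.24,-.15,.3)
    r=look("w3"); C=to_b(r[:2]);a=r[2]-bay()[1];u,n=uv(a);d=C-[-.03,-.075]
    print("offset",d@n,"t",d@u,manip.read_t())
E
```

```text
pad [5.373000e-01 1.088000e-01 6.584000e-01 2.058863e+02 2.383660e+01]
splint in bay: xy [-0.0696  0.0693] yaw 0.509
offset 0.03572805697010695 t 0.14533400264724342 10.65
[0.10579766 0.1793464  0.46941597]
pad [5.730000e-01 5.880000e-02 6.550000e-01 2.059129e+02 2.823880e+01]
splint in bay: xy [-0.0418  0.0146] yaw 0.505
offset 0.033032458228417154 t 0.08406549779381188 16.225
```

```bash
cat >> h.py <<'E'
def up(): 
    b=to_b(manip.read_tcp_pos()[:2]); z=manip.read_tool_rot(); w=manip.read_tcp_pos()
    manip.move_straight([w[0],w[1],.12],vel=.3); go(VIEW,.24,-.15,.3)
def state(name):
    r=look(name); C=to_b(r[:2]);a=r[2]-bay()[1];u,n=uv(a);d=C-[-.03,-.075]
    print("offset",d@n,"t",d@u,manip.read_t()); return C,a
def endpush(C,a,dist):
    u,_=uv(a); q=C+u*.15; go(q,.12,a,.3); go(q,.006,a,.15)
    go(C+u*(.11+.012-dist),.006,a,.06); print("F",manip.read_ft_force().round(1))
    go(C+u*.15,.006,a,.2); up()
def swing(C,a,a1,sc=.07,sp=-.057,k=5,h=.0154):
    u,n=uv(a); P=C+sp*u; q=P+(sc-sp)*u-n*.055
    go(q,.12,a,.3); go(q,.006,a,.15)
    for b in np.linspace(a,a1,k):
        u,n=uv(b); go(P+(sc-sp)*u-n*(.017+h),.006,b,.08)
        F=manip.read_ft_force(); print("F",F.round(1))
        if np.linalg.norm(F[:2])>15: break
    go(P+(sc-sp)*u-n*.055,.006,b,.2); up()
E
python3 - <<'E'
from h import *
C,a=np.array([-.0418,.0146]),.505
endpush(C,a,.015); C,a=state("w4")
if a>.4:
    swing(C,a,.3); C,a=state("w5")
E
```

```text
F [-1.6  0.4  0.8]
pad [5.813000e-01 4.740000e-02 6.569000e-01 2.056701e+02 2.814760e+01]
splint in bay: xy [-0.0353  0.0021] yaw 0.507
offset 0.03281422778038764 t 0.06993740600135383 20.8833
F [-0.2 -0.8  0.4]
F [0.1 0.2 0.2]
F [ 0.3  0.4 -0.5]
F [ 0.2 -0.  -0.3]
F [-0.6  0.6  0.2]
pad [5.901000e-01 5.380000e-02 4.874000e-01 2.053804e+02 2.919540e+01]
splint in bay: xy [-0.0256  0.0071] yaw 0.338
offset 0.031332608957051464 t 0.07597111430319493 25.6083
```

View pics/w5.png

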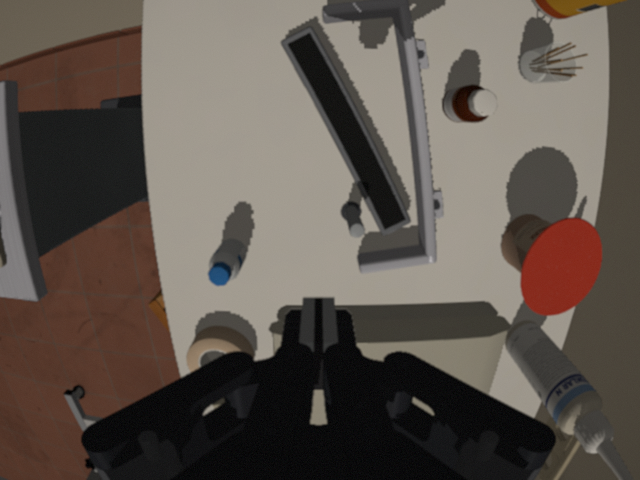

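The splint runs from (283,40) to (408,220) with its right end behind the post. Next I'll push the end a bit further and swing it in.

```bash
python3 - <<'E'
from h import *
C,a=np.array([-.0256,.0071]),.338
u,_=uv(a); endpush(C,a,.010)
C,a=C-u*.009,.335
swing(C,a,.0,k=6); C,a=state("w6")
E
```

```text
F [-0.3  0.4 -0.8]
F [-0.6 -0.4 -1.1]
F [-0.2 -0.3 -0.1]
F [-0.1 -0.2 -0.4]
F [1.  0.7 0. ]
F [ 0.   0.  -0.2]
F [-0.7  0.3 -0.1]
pad [6.128000e-01 5.600000e-02 1.740000e-01 2.121945e+02 3.151570e+01]
splint in bay: xy [-0.0029  0.0059] yaw 0.024
offset 0.02907628713666141 t 0.08019160472427939 35.0083
```

View pics/w6.png

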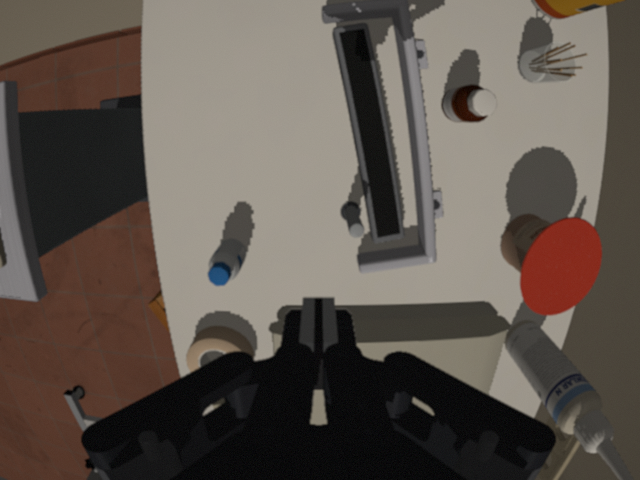

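The splint is inside the bay behind the post, at (335..400, 25..240), nearly parallel and about 25 mm short of the wall. The last push will use both open fingertips.

```bash
python3 - <<'E'
from h import *
manip.release()
for s in(-np.pi/2,np.pi/2):
    try: go([-.075,.022],.12,s,.2); break
    except manip.PlanningError as e: print(s,e)
print(manip.read_t()); F0=manip.read_ft_force()
go([-.075,.022],-.003,s,.12); print(manip.read_ft_force().round(1))
for x in(-.03,-.02,-.012,-.008,-.005,-.003):
    go([x,.022],-.003,s,.06); F=manip.read_ft_force()-F0; print(x,F.round(1))
    if np.linalg.norm(F[:2])>6: break
go([-.075,.022],-.003,s,.15); go([-.075,.022],.12,s,.3); print(manip.read_t())
go(VIEW,.24,-.15,.3); state("w7")
E
```

```text
37.3583
[0.1 0.2 0.2]
-0.03 [1.3 0.5 0.8]
-0.02 [-0.2  0.  -0.3]
-0.012 [ 0.7  0.1 -0.1]
-0.008 [0.  0.4 0.6]
-0.005 [-3.2 -0.2  1.3]
-0.003 [-7.  -0.6  4.6]
41.975
pad [6.383000e-01 5.580000e-02 1.497000e-01 2.062308e+02 2.422260e+01]
pad [6.20200e-01 5.39000e-02 1.47200e-01 2.05488e+02 1.95580e+00]
splint in bay: xy [0.0041 0.0027] yaw -0.003
offset 0.03393798794624352 t 0.07776516386481173 43.5917
```

View pics/w7.png

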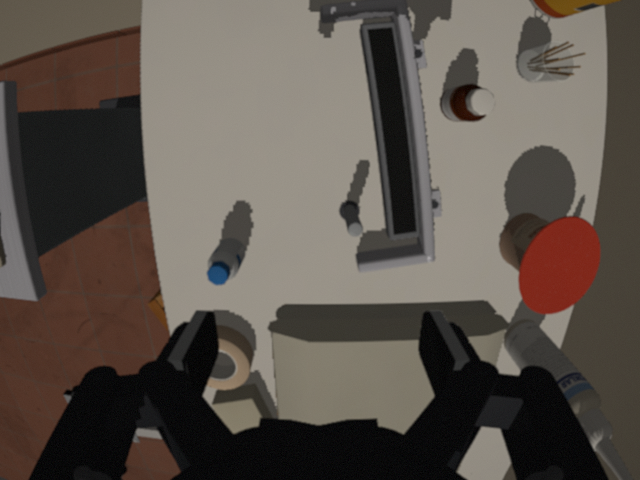

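The splint (362..418, 22..240) lies flush along the back wall. The pad fit gives bay x ≈ +22 mm, y ≈ +2 mm and yaw ≈ 0, and the bystanders have not moved.

```bash
python3 -c "
from station import manip
print(manip.close_job(),manip.read_t())"
```

```text
the job is handed in; nothing more can be done
the job is handed in; nothing more can be done
```

The splint lies flat along the bay's back wall behind the post (about x +22 mm, y +2 mm, parallel); it was only pushed along the worktop, no bystander in view moved (the syringe was not re-checked), and the job was handed in at about 44 s.

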